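Press a print block's handle home with a bench bar clamp, then release the clamp

ROBOT

A 6-joint arm with a two-finger parallel gripper is mounted at the origin on the work surface. World frame = base frame: x ahead of the robot, y to its left, z up, the work surface at z = 0. Lengths are in m, angles in rad, forces in N, time in s.
With the tool pointing down it reaches from about 0.425 to 0.925 m from the base axis. Payload 12.5 kg.
Tool frame: the origin (TCP) lies at the very end of the fingers, on their centre line; the grasp point (between the pads) lies 19 mm behind it; z points along the fingers, y is the line along which they close (so a half turn about z gives the same grasp; the last joint's range is limited). The gripper opens to 85 mm and grips with 20 to 120 N. Pads are 22 mm wide; open, the fingers measure 114 mm over their backs; the gripper's body (76 mm by 85 mm) begins 54 mm behind the grasp point. The pads swing forward as they close: fully open they stand 13 mm farther back than shut.
Start: joints at [1.139, 0.491, 1.559, -0, 1.092, -0.106], TCP at [0.2, 0.592, 0.231] pointing down, gripper open.
Joint ranges: [-3.1, 3.1], [-0.84, 2.19], [0.05, 2.79], [-1.13, 4.28], [0.06, 2.93], [-2.69, 2.69]. Speed limits (rad/s): [2.22, 2.22, 2.79, 3.14, 3.14, 3.14].

INTERFACE

Orientations are given as a 3x3 rotation matrix whose columns are the frame's x, y, z axes.
In Python, from rig import env gives the robot as it stands.
- The arm moves only by the tool move_arm, never from a script. Its arguments are lists of equal length, an entry for each row: "rot": the turn, a rotation vector about the world's x, y, z in rad, a list of three; "xyz": the shift along the world's x, y, z in mm, a list of three; "gripper": the opening in per cent of the stroke, from 0 (shut) to 100 (fully open). In form: {"rot": [[rx, ry, rz], ...], "xyz": [[x, y, z], ...], "gripper": [gripper, ...]}. A call has 1 to 12 rows; each row shifts and turns the commanded pose from where the row before left it; what a row does not reach is not made up. A row lasts 1/10 s, in which the tool goes at most 50 mm and 8.59 degrees, less where a joint would pass 70% of its speed; a pose out of reach is approached as far as the arm can. A call is refused whole if a number of a shift passes 50 or a number of a turn 0.15, either way. A call with a gripper value outside its range is refused whole. The fingers move at their own pace and stop on an object; the grip force is fixed at half the most. Time passes only in rows, so rows that do not move let the fingers close. It gives the time, the measured TCP pose, the force, the opening and the grip force at its end, in the units of the state.
- env.read_state(): the state, without advancing time (a new reading comes with each control period).
- env.snapshot(name): name is "side" or "top"; returns a dict with "image" (384x512x3 uint8, blue, green, red), "z_map" (384x512 float32, m along the optical axis (not along the pixel's ray), 0 where there is no reading), "K" (3x3 intrinsics, pixels), "R" (3x3) and "t" (3): a world point X has camera coordinates R X + t. Camera axes: x right, y down, z forward; pixel columns grow to the right and rows downward; lengths in m; the calibration is good to about 2 mm. A picture is of the moment at which its call begins.
- env.hand_in(): hands the job in; it is judged then, once.
Trained networks look in the newest picture that a camera, given by its name, has taken for a name from the list of things; names that differ only in an ending like _2 or _b are one class to them, and where a whole thing is asked for, a point or a joint stands for the part that bears it (a point fixed in the world has none). Each returns a list of dicts, best first, with "score" (0 to 1); they miss things now and then, are a little off and sometimes report something else, mostly with a low value. They report only what shows in the picture. A call takes as long as a camera call.
- env.boxes_of(thing, camera): "rect" ([left, top, right, bottom] in pixels, round what is visible of it).
The state is a dict: "time": time; "joint_positions": joint angles; "joint_velocities": joint speeds; "effort": joint torques, N m; "tcp_pos": TCP position; "ee_rot": TCP orientation; "contact_force": force on the tool from outside, world axes, zero at the start; "moment": the same for the moment, N m; "finger_gap": finger opening in m; "finger_force": force on a finger pad.
Only numpy, scipy, OpenCV 4.12 (cv2) and the standard library are available. Lean on these libraries where they do the work, as an engineer would, in place of code of your own. Each camera call takes 0.05 s, during which the arm holds its last target. There are 200 camera calls.

TASK

Pump the clamp's trigger, and nothing else, to drive the jaw against the handle of the print block until the handle is fully home against the block and the trigger pushes back with about 14 N; hold that squeeze for a moment and never press much harder, or the wood is crushed. Then let the trigger up, pinch the red release lever against the black post beside it and, keeping it pinched, slide the jaw all the way back, and let go of it. Do not touch the jaw before the handle is home, and leave the block, its handle and the other things on the table alone.

Things in the scene. Friction and masses are not known exactly. Their poses are not given: they have to be found in the camera images.
- clamp: Bar clamp bolted on a plywood board 440 x 240 x 18 mm. Origin on the table under the trigger's hinge. Local x: level along the clamp from trigger to print block (the way the jaw advances), z up. Along x: trigger pad at -80 mm, orange housing -28 to 28 (82 wide, top 84 mm above the table), jaw 75 to 125 when fully back, print block from 181 on.
- trigger_pad (a point): Centre of the top face of the trigger's orange pad, 46 mm along the arm x 40 mm wide. At rest 113 mm above the table, sloping 0.35 rad up away from the hinge, which is level, across the clamp, 76 mm up, 87 mm from the pad. Press straight down about 83 mm behind the hinge line: a fingertip 64 mm above the table has made a stroke of 0.6 rad; there the pad slopes 0.25 rad the other way.
- trigger (a joint): Trigger angle, rad: 0 let up (springs back), 0.65 at its stop, which squeezes nothing; strokes to 0.6 are enough. It idles for 0.25 to 0.4 rad (1-3 N), then moves the jaw 40 mm per rad: free jaw 3-7 N, pressing the handle in 7-10 N, then rising over 1 N per mm of pad travel once it is home; from 20 N on the wood may be crushed. No 14 N by the stroke's end: let right up, pump again.
- handle_end (a point): Middle of the pale wooden handle's end that faces the jaw pad, 57 mm above the table. Some 4 to 32 mm ahead of the pad's face at the start.
- jaw (a joint): Travel of the sliding jaw along the clamp's local x, m: 0 fully back (at a stop), at most 0.055. It ratchets forward and is held up to 7 mm behind where a stroke ended; backwards it is locked until the release lever is pinched, then it slides with about 4 N.
- jaw_head: The sliding jaw: orange block 40 x 44 x 26 mm with a dark face plate, and on top the black post and the red release lever. Origin at table level under its middle, axes as the clamp's, 95 mm ahead of the clamp's origin when fully back.
- jaw_pad: Spring-backed black rubber pad on the jaw's front, 36 x 36 mm, that presses on the handle; gives 1 mm per 6 N. Origin 57 mm above the table, its face 8 mm ahead along the clamp's x. A push of 14 N on the trigger squeezes the handle with about 20 to 25 N.
- grip_mid (a point): Point to pinch about, 109 mm above the table, moving with the jaw; axes as the clamp's. In y, the fixed black post's knob is 17.5 mm to its -y side (outer face), the red lever's knob 30.5 mm to its +y side, 19 mm when squeezed, so that the fingers are centred once squeezed. Knobs: 12 mm thick bars, 26 mm long along x. Lever and post reach 124 mm up; beside them all is below 72 mm, fingers may go to 85 mm.
- release (a joint): Release lever angle, rad: 0 let go (sprung), 0.25 squeezed to its stop. The catch is free above 0.15 rad; takes about 3 N at the knob, up to 15 N if the jaw is still tight. It rocks by itself as the jaw clicks forward.
- handle (a joint): Gap between the wooden handle's foot and the print block, m: 0 fully home, at most 0.02. A tight press fit: about 7 N moves it and it stays where it is left.
- handle_grip: The pale grip of the handle, 22 mm deep, 60 mm wide, on a darker foot 66 x 46 x 12 mm. Its origin is not on it: it lies at the cradle's, moved back along x by the gap; the end facing the jaw is 145 mm ahead of that along x.
- cradle: Steel cradle with a green anvil holding the dark print block (42 x 90 x 72 mm, on edge) behind the handle. Origin and axes as the clamp's, but 18 mm up and 0 to 20 mm further along local x. Fixed.
- wedge: Loose pale wooden wedge, 70 x 26 x 14 mm, on the clamp's board. Leave alone.
- spare_handle: Loose spare wooden handle, 70 x 30 x 28 mm, on the clamp's board. Leave alone.
- print_block: Loose dark print block with handle, 110 x 80 x 75 mm. Leave alone.
- jar_yellow: Loose yellow paint jar, 66 mm wide, 75 mm high. Leave alone.
- jar_white: Loose white paint jar, 66 mm wide, 75 mm high. Leave alone.
- mallet: Loose hammer with a wooden handle. Leave alone.
- brush: Loose brush. Leave alone.

How it is judged:
By the outcome, as a careful person would: the job done as asked, in the order asked, and still so for the second after the job is handed in, with the robot touching nothing.
It also fails if it takes over 72 s, if anything falls off the work surface, if the arm or the gripper's body presses on something with over 40 N, if the wrist force passes 120 N, or if a joint passes its speed limit or range.

## Working session

There is one attempt and no reset: what is moved stays moved. The work goes in short steps, Python scripts to look and compute and a tool call to move; the robot and the scene stay as the last step left them, time stands still between calls to the robot, and variables do not carry over. Pictures are saved under pics/ and viewed, at most 10 in all, crops included, and the job is handed in when it is done.

Besides the shell and the picture viewer there is one more tool, called after "Emit:" in YAML: its name, and indented under it one key for each argument. move_arm: Moves the arm, as the interface text tells. Its arguments: {"type":"object","properties":{"rot":{"type":"array","items":{"type":"array","items":{"type":"number"}}},"xyz":{"type":"array","items":{"type":"array","items":{"type":"number"}}},"gripper":{"type":"array","items":{"type":"number"}}},"required":["rot","xyz","gripper"]}

```bash
mkdir -p pics; ls; cat > h.py <<'E'
import numpy as np, cv2
from rig import env
def cloud(s):
    z=s["z_map"]; v,u=np.mgrid[:z.shape[0],:z.shape[1]]
    K=s["K"]; c=np.stack([(u-K[0,2])/K[0,0]*z,(v-K[1,2])/K[1,1]*z,z],-1)
    return (c-s["t"])@s["R"]
E
python3 - <<'E'
from h import *
for n in ("top","side"):
    s=env.snapshot(n); cv2.imwrite(f"pics/{n}0.png",s["image"]); np.savez(f"{n}0.npz",**s)
    P=cloud(s)
    for th in ("clamp","trigger_pad","handle_end","jaw_head","jaw_pad","grip_mid","release","cradle","handle_grip"):
        b=env.boxes_of(th,n)[:2]
        for d in b:
            l,t,r,bo=d["rect"]; u,v=int((l+r)/2),int((t+bo)/2)
            print(n,th,round(d["score"],2),np.round(d["rect"]),P[v,u].round(3))
E
```

```text
pics
top clamp 0.87 [201. 141. 355. 243.] [ 0.532 -0.034  0.125]
top clamp 0.24 [300. 169. 343. 194.] [ 0.568 -0.165  0.097]
top trigger_pad 0.85 [297. 168. 340. 191.] [ 0.574 -0.156  0.097]
top trigger_pad 0.46 [261. 178. 279. 206.] [ 0.538 -0.017  0.063]
top handle_end 0.78 [243. 184. 260. 206.] [0.528 0.04  0.069]
top handle_end 0.59 [395. 164. 425. 184.] [ 0.596 -0.433  0.078]
top jaw_head 0.56 [261. 180. 277. 206.] [ 0.535 -0.014  0.062]
top jaw_head 0.51 [202. 141. 355. 242.] [ 0.542 -0.041  0.061]
top grip_mid 0.59 [262. 180. 279. 207.] [ 0.535 -0.017  0.065]
top grip_mid 0.37 [242. 186. 261. 203.] [0.531 0.04  0.072]
top release 0.45 [272. 192. 274. 208.] [ 0.517 -0.022  0.07 ]
top cradle 0.86 [216. 180. 260. 220.] [0.511 0.078 0.097]
top cradle 0.69 [387. 215. 418. 233.] [ 0.444 -0.408  0.079]
top handle_grip 0.44 [241. 184. 262. 206.] [0.531 0.04  0.072]
side clamp 0.64 [214. 147. 280. 244.] [0.543 0.004 0.075]
side trigger_pad 0.63 [181. 281. 220. 322.] [0.607 0.458 0.042]
side trigger_pad 0.53 [241. 147. 250. 178.] [ 0.577 -0.153  0.094]
side handle_end 0.38 [241. 200. 254. 206.] [0.534 0.032 0.068]
side jaw_head 0.7 [241. 180. 260. 200.] [ 0.531 -0.013  0.093]
side jaw_pad 0.47 [245. 200. 250. 197.] [0.539 0.006 0.061]
side grip_mid 0.39 [240. 198. 256. 204.] [0.534 0.03  0.071]
side cradle 0.73 [231. 203. 265. 235.] [0.514 0.139 0.103]
side handle_grip 0.7 [238. 202. 256. 204.] [0.531 0.047 0.079]
side handle_grip 0.43 [238. 200. 252. 203.] [0.541 0.035 0.075]
```

```bash
python3 - <<'E'
from h import *
a=cv2.imread("pics/top0.png")[125:260,190:370]; b=cv2.imread("pics/side0.png")[130:260,160:340]
cv2.imwrite("pics/crop.png",np.hstack([cv2.resize(x,(400,300),interpolation=cv2.INTER_CUBIC) for x in(a,b)]))
s=np.load("top0.npz");P=cloud(s);hsv=cv2.cvtColor(s["image"],cv2.COLOR_BGR2HSV)
# orange pixels
H,S,V=[hsv[...,i] for i in range(3)]
reg=np.zeros(H.shape,bool);reg[141:243,201:355]=1
o=reg&(H<16)&(S>150)&(V>90)&(P[...,2]>.03)
n,l,st,_=cv2.connectedComponentsWithStats(o.astype(np.uint8))
for i in range(1,n):
    if st[i,4]>8: p=P[l==i]; print(st[i],p.mean(0).round(3),p.min(0).round(3),p.max(0).round(3))
# housing top plane z 80-88
# board edge plane z~18mm
m=reg&(abs(P[...,2]-.018)<.004); pts=(P[m][:,:2]*1000).astype(np.float32); print(cv2.minAreaRect(pts),m.sum())
print(s["K"],(-s["R"].T@s["t"]).round(3))
E
```

```text
[305 174   5   3  10] [ 0.591 -0.128  0.06 ] [ 0.59  -0.133  0.03 ] [ 0.592 -0.122  0.087]
[291 176  10   3  19] [ 0.585 -0.094  0.055] [ 0.583 -0.111  0.03 ] [ 0.588 -0.082  0.088]
[225 181  19  31 373] [0.522 0.088 0.102] [0.409 0.053 0.091] [0.567 0.117 1.42 ]
[246 184   5  15  34] [0.538 0.049 0.12 ] [0.409 0.043 0.062] [0.561 0.055 1.42 ]
[268 184  12  20 100] [ 0.53  -0.026  0.099] [ 0.409 -0.044  0.048] [0.563 0.053 1.42 ]
[295 195   9   3  13] [ 0.526 -0.102  0.065] [ 0.524 -0.114  0.04 ] [ 0.529 -0.094  0.087]
((548.4786376953125, -42.33192443847656), (240.2768096923828, 440.122802734375), 10.919098854064941) 6085
[[453.74252866   0.         253.78569499]
 [  0.         453.74252866 191.42288955]
 [  0.           0.           1.        ]] [0.409 0.053 1.42 ]
```

View pics/crop.png

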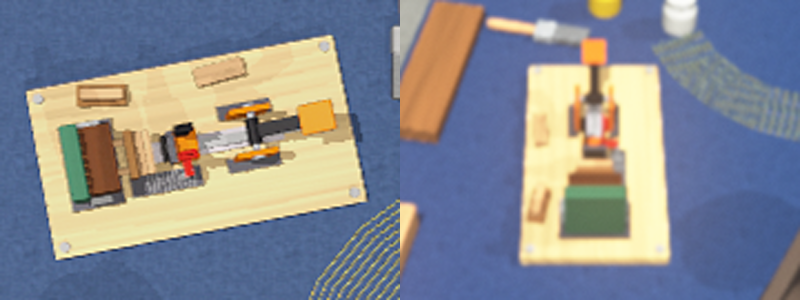

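The crop shows the clamp with the trigger pad at right (full picture ~(318,180)), orange housing ~(300,187), jaw with red lever ~(272,195), handle and block at left. The board fit of 240 x 440 mm matches; clamp x points along about world (-0.19, 0.98).

```bash
python3 - <<'E'
from h import *
a=np.radians(10.919);ex=np.array([-np.sin(a),np.cos(a)]);ey=np.array([-np.cos(a),-np.sin(a)])
A=np.c_[ex,ey]
for n in("top","side"):
    s=np.load(n+"0.npz");P=cloud(s);hsv=cv2.cvtColor(s["image"],cv2.COLOR_BGR2HSV)
    H,S,V=[hsv[...,i].astype(int) for i in range(3)]
    C=np.array([.574,-.156])+.08*ex   # rough origin
    L=np.dstack([(P[...,:2]-C)@A,P[...,2]])
    def rep(name,m):
        p=L[m]*1000
        if len(p): print(n,name,len(p),"mean",p.mean(0).round(1),"p3",np.percentile(p,3,axis=0).round(1),"p97",np.percentile(p,97,axis=0).round(1))
    box=lambda x0,x1,y0,y1,z0,z1:(L[...,0]>x0)&(L[...,0]<x1)&(L[...,1]>y0)&(L[...,1]<y1)&(L[...,2]>z0)&(L[...,2]<z1)
    org=(H<24)&(S>140)&(V>90)
    rep("pad",org&box(-.12,-.05,-.04,.04,.085,.14))
    rep("housing",box(-.04,.04,-.06,.06,.06,.09)&org)
    rep("housing top",box(-.04,.04,-.06,.06,.078,.09))
    rep("knobs",box(.04,.19,-.06,.06,.1,.14))
    red=((H<6)|(H>174))&(S>150)
    rep("red",red&box(.04,.19,-.06,.06,.05,.14))
    rep("jaworg",org&~red&box(.04,.19,-.06,.06,.05,.09))
    rep("handle",box(.12,.2,-.05,.05,.05,.09)&(H>8)&(H<25)&(S<140)&(V>120))
    rep("block",box(.15,.26,-.06,.06,.085,.13))
print(C)
s=np.load("top0.npz");m=abs(cloud(s)[...,2]-.018)<.004
E
```

```text
top pad 129 mean [-104.3    4.9  108.3] p3 [-119.3  -16.9   86.8] p97 [-56.2  33.2 117.5]
top housing 69 mean [-15.5   1.6  79.3] p3 [-39.  -28.9  61.1] p97 [39.  37.6 88.1]
top housing top 116 mean [-30.1   4.1  84.1] p3 [-39.4 -30.   79. ] p97 [-12.3  38.1  88.2]
top knobs 221 mean [128.8   2.7 107.6] p3 [ 46.  -35.4 100.2] p97 [188.   43.5 125.3]
top red 57 mean [56.7 27.6 96.5] p3 [45.8 17.9 63.6] p97 [ 68.3  43.7 127.2]
top jaworg 150 mean [94.4  3.8 72.2] p3 [ 41.9 -22.2  58.6] p97 [132.9  33.2  85.4]
top handle 60 mean [138.1   1.5  65.8] p3 [120.3 -46.6  54.3] p97 [173.3  28.1  81.1]
top block 741 mean [184.6   4.5 105.7] p3 [152.3 -39.9  94.5] p97 [215.1  48.4 120.6]
side pad 55 mean [-107.2    4.6  107.8] p3 [-116.9  -11.    97. ] p97 [-95.2  20.7 118. ]
side housing 27 mean [-14.4   4.3  74.4] p3 [-32.8 -30.5  62.1] p97 [-4.9 36.6 86.8]
side housing top 57 mean [-27.9   3.1  82.1] p3 [-36.7 -30.5  78.2] p97 [-8.5 35.5 87.7]
side knobs 72 mean [ 96.8   4.8 110.8] p3 [ 50.6 -31.8 100.3] p97 [180.8  38.  126.7]
side red 18 mean [57.8 28.1 78. ] p3 [50.6 20.6 60.9] p97 [ 67.3  38.1 114.9]
side jaworg 59 mean [92.5  7.5 73.2] p3 [ 44.2 -18.5  57.4] p97 [140.3  39.3  87.8]
side handle 12 mean [138.1   4.3  81.8] p3 [126.1 -31.9  74.5] p97 [165.8  43.2  89. ]
side block 435 mean [196.9   2.6 103.4] p3 [154.1 -42.9  87.2] p97 [221.1  48.7 118.8]
[ 0.55884632 -0.07744832]
```

```bash
python3 - <<'E'
from h import *
a=np.radians(10.919);ex=np.array([-np.sin(a),np.cos(a)]);ey=np.array([-np.cos(a),-np.sin(a)])
A=np.c_[ex,ey]
C=np.array([.574,-.156])+.042*ex -.0  # shifted origin
C=C+.0045*ey
for n in("top","side"):
    s=np.load(n+"0.npz");P=cloud(s);hsv=cv2.cvtColor(s["image"],cv2.COLOR_BGR2HSV)
    H,S,V=[hsv[...,i].astype(int) for i in range(3)]
    L=np.dstack([(P[...,:2]-C)@A,P[...,2]])
    def rep(name,m):
        p=L[m]*1000
        if len(p): print(n,name,len(p),"med",np.median(p,0).round(1),"p3",np.percentile(p,3,axis=0).round(1),"p97",np.percentile(p,97,axis=0).round(1))
    box=lambda x0,x1,y0,y1,z0,z1:(L[...,0]>x0)&(L[...,0]<x1)&(L[...,1]>y0)&(L[...,1]<y1)&(L[...,2]>z0)&(L[...,2]<z1)
    org=(H<24)&(S>140)&(V>90)
    rep("pad",org&box(-.15,-.045,-.04,.04,.095,.14))
    rep("housing",box(-.04,.06,-.06,.06,.03,.095)&org&(abs(L[...,1])>.026))
    red=((H<6)|(H>174))&(S>150)
    rep("red",red&box(.04,.19,-.06,.06,.05,.14))
    rep("redhi",red&box(.04,.19,-.06,.06,.105,.14))
    rep("darkhi",(V<70)&box(.06,.13,-.06,.06,.105,.14))
    rep("jaworg",org&~red&box(.06,.13,-.03,.03,.05,.09))
    rep("block",box(.15,.3,-.06,.06,.085,.13))
    if n=="top":  # z profile on the centreline
        for x in np.arange(.06,.24,.006):
            m=box(x-.003,x+.003,-.015,.015,0,.2); print(int(x*1e3),np.median(L[m][:,2]*1e3).round() if m.any() else None,np.median(s["image"][m],0),end="; ")
print(C)
E
```

```text
top pad 214 med [-80.1  -0.6 114.4] p3 [-100.   -18.6  102.6] p97 [-60.5  18.2 122.8]
top housing 135 med [  4.8 -26.7  83.3] p3 [-24.9 -34.1  33.5] p97 [27.3 33.3 89.6]
top red 57 med [ 95.1  21.  113.1] p3 [83.8 13.4 63.6] p97 [106.3  39.2 127.2]
top redhi 32 med [ 95.4  17.7 118.4] p3 [ 83.5  13.1 111.7] p97 [106.9  22.  127.4]
top darkhi 29 med [ 94.4 -16.1 119.3] p3 [ 84.  -22.7 110.7] p97 [104.6 -12.7 126.6]
top jaworg 81 med [88.7 -3.  62.8] p3 [ 75.7 -16.   57.8] p97 [104.8  20.9  68.8]
top block 748 med [222.9   0.  101.4] p3 [189.7 -44.3  93.9] p97 [253.1  43.9 120.6]
60 31.0 [150. 151. 157.]; 66 32.0 [145.5 147.  148.5]; 72 34.0 [133. 140. 177.]; 78 61.0 [ 16. 128. 209.]; 84 65.0 [ 21.  108.  220.5]; 90 64.0 [ 21.  89. 217.]; 96 65.0 [ 21.  135.5 228.5]; 102 67.0 [ 21.  85. 168.]; 108 76.0 [112. 103. 116.]; 114 76.0 [118. 113. 116.]; 120 76.0 [38.5 41.  44. ]; 126 27.0 [142. 143. 163.]; 132 27.0 [165.5 168.  179. ]; 138 70.0 [136. 180. 222.]; 144 74.0 [147. 198. 233.]; 150 70.0 [132. 181. 223.]; 156 68.0 [104.5 146.5 184.5]; 162 80.0 [ 66. 115. 160.]; 168 82.0 [ 73. 126. 178.]; 174 22.0 [ 88. 128. 163.]; 180 20.0 [111. 157. 184.]; 186 25.0 [ 76.  99. 113.]; 192 99.0 [ 42.  71. 121.]; 198 99.0 [ 43.  71. 119.]; 204 99.0 [ 44.  72. 122.]; 210 99.0 [ 47.  78. 134.]; 216 99.0 [ 49.  79. 135.]; 222 97.0 [ 44.  73. 124.]; 228 98.0 [32.5 52.5 81. ]; 234 117.0 [112. 146.  85.]; side pad 92 med [-76.1   0.3 110.8] p3 [-96.9 -19.5  99.4] p97 [-58.7  16.3 120.6]
side housing 49 med [25.7 26.9 70.8] p3 [-14.6 -34.9  35.8] p97 [33.3 33.6 85.5]
side red 18 med [94.7 22.4 65.3] p3 [88.6 16.1 60.9] p97 [105.3  33.6 114.9]
side redhi 5 med [ 94.6  17.9 111.1] p3 [ 89.   17.7 107.2] p97 [105.3  21.2 117. ]
side jaworg 29 med [90.3 -0.3 63.4] p3 [ 76.9 -19.4  52.2] p97 [107.   19.2  87.8]
side block 440 med [245.   -1.7 100.8] p3 [191.4 -47.4  87.2] p97 [259.1  44.2 118.8]
[ 0.56162578 -0.11561276]
```

```bash
python3 - <<'E'
from h import *
s=env.read_state();print(s["ee_rot"].round(3) if hasattr(s["ee_rot"],'round') else s["ee_rot"],s["tcp_pos"],s["time"],s["contact_force"],s["finger_gap"],np.arctan2(-.189,-.982))
E
```

```text
[[-0.947  0.32   0.   ]
 [ 0.32   0.947  0.   ]
 [-0.     0.    -1.   ]] [0.20002275 0.59214727 0.23134634] 1.0 [ 0.06830555 -0.85006334 -0.02849112] 0.08486964497123144 -2.951453291154721
```

Emit:
move_arm:
  rot:
    - [0,0,-0.06]
    - [0,0,-0.06]
    - [0,0,-0.06]
    - [0,0,-0.06]
    - [0,0,-0.06]
    - [0,0,-0.06]
    - [0,0,-0.06]
    - [0,0,-0.06]
    - [0,0,-0.06]
    - [0,0,-0.06]
    - [0,0,-0.06]
    - [0,0,-0.06]
  xyz:
    - [40,-25,0]
    - [40,-25,0]
    - [40,-25,0]
    - [40,-25,0]
    - [40,-25,0]
    - [40,-25,0]
    - [20,-40,0]
    - [20,-40,0]
    - [20,-40,0]
    - [10,-45,0]
    - [10,-45,0]
    - [10,-45,0]
  gripper: [0,0,0,0,0,0,0,0,0,0,0,0]

```text
time: 2.2
tcp_pos: [0.5302, 0.1854, 0.2314]
ee_rot: [[-0.499, 0.867, 0.0], [0.867, 0.499, 0.0], [-0.0, 0.0, -1.0]]
contact_force: [1.3, 0.0, 0.1]
finger_gap: 0.0001
finger_force: 0.0
```

Emit:
move_arm:
  rot:
    - [0,0,-0.06]
    - [0,0,-0.06]
    - [0,0,-0.06]
    - [0,0,-0.06]
    - [0,0,-0.06]
    - [0,0,-0.034]
    - [0,0,0]
    - [0,0,0]
    - [0,0,0]
    - [0,0,0]
    - [0,0,0]
    - [0,0,0]
  xyz:
    - [5,-40,0]
    - [5,-40,0]
    - [5,-40,0]
    - [5,-40,0]
    - [5,-40,0]
    - [5,-40,0]
    - [5,-40,0]
    - [5,-40,0]
    - [7,-64,0]
    - [0,0,-30]
    - [0,0,-30]
    - [0,0,0]
  gripper: [0,0,0,0,0,0,0,0,0,0,0,0]

```text
out of range: a shift must lie within [-50, 50]
```

Emit:
move_arm:
  rot:
    - [0,0,-0.04]
    - [0,0,-0.04]
    - [0,0,-0.04]
    - [0,0,-0.04]
    - [0,0,-0.04]
    - [0,0,-0.04]
    - [0,0,-0.04]
    - [0,0,-0.04]
    - [0,0,-0.014]
    - [0,0,0]
    - [0,0,0]
    - [0,0,0]
  xyz:
    - [5,-42,0]
    - [5,-42,0]
    - [5,-42,0]
    - [5,-42,0]
    - [5,-42,0]
    - [5,-42,0]
    - [5,-42,0]
    - [6,-42,0]
    - [6,-38,0]
    - [0,0,-40]
    - [0,0,-40]
    - [0,0,0]
  gripper: [0,0,0,0,0,0,0,0,0,0,0,0]

```text
time: 3.4
tcp_pos: [0.5749, -0.1864, 0.147]
ee_rot: [[-0.189, 0.982, -0.007], [0.982, 0.189, 0.003], [0.005, -0.006, -1.0]]
contact_force: [-0.8, 0.3, -0.5]
finger_gap: -0.0002
finger_force: 0.0
```

Emit:
move_arm:
  rot:
    - [0,0,0]
    - [0,0,0]
    - [0,0,0]
  xyz:
    - [0,0,-10]
    - [0,0,-10]
    - [0,0,0]
  gripper: [0,0,0]

```text
time: 3.7
tcp_pos: [0.5771, -0.1866, 0.1314]
ee_rot: [[-0.19, 0.982, 0.0], [0.982, 0.19, -0.0], [-0.0, 0.0, -1.0]]
contact_force: [0.2, -0.1, 0.4]
finger_gap: 0.0001
finger_force: 0.0
```

```bash
python3 - <<'E'
from h import *
s=env.snapshot("side"); st=env.read_state(); print(st["tcp_pos"],st["contact_force"],st["time"])
cv2.imwrite("pics/press.png",cv2.resize(s["image"][100:260,160:340],(720,600)))
E
```

```text
[ 0.57727075 -0.18671879  0.13189303] [ 0.62215929 -0.35706325  0.57234355] 3.75
```

View pics/press.png

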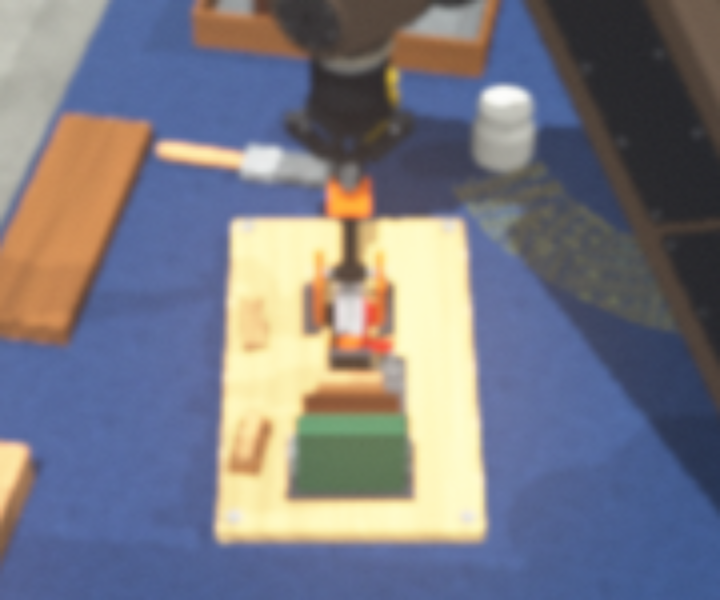

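The picture shows the closed fingertip at ~(345,170) just behind and above the orange pad (345,198), centred on the clamp's line. First stroke.

Emit:
move_arm:
  rot:
    - [0,0,0]
    - [0,0,0]
    - [0,0,0]
    - [0,0,0]
    - [0,0,0]
    - [0,0,0]
    - [0,0,0]
    - [0,0,0]
  xyz:
    - [0,-10,0]
    - [0,0,-10]
    - [0,0,-8]
    - [0,0,-6]
    - [0,0,-6]
    - [0,0,-6]
    - [0,0,-6]
    - [0,0,0]
  gripper: [0,0,0,0,0,0,0,0]

```text
time: 4.55
tcp_pos: [0.5774, -0.1972, 0.089]
ee_rot: [[-0.19, 0.982, 0.001], [0.982, 0.19, -0.001], [-0.001, 0.001, -1.0]]
contact_force: [1.3, -2.7, 4.3]
finger_gap: -0.0003
finger_force: 2.1
```

Emit:
move_arm:
  rot:
    - [0,0,0]
    - [0,0,0]
    - [0,0,0]
    - [0,0,0]
    - [0,0,0]
  xyz:
    - [0,0,-6]
    - [0,0,-6]
    - [0,0,-6]
    - [0,0,-6]
    - [0,0,0]
  gripper: [0,0,0,0,0]

```text
time: 5.05
tcp_pos: [0.5772, -0.1965, 0.0647]
ee_rot: [[-0.19, 0.982, 0.0], [0.982, 0.19, 0.001], [0.001, 0.0, -1.0]]
contact_force: [1.9, 0.1, 5.8]
finger_gap: 0.0
finger_force: 2.2
```

Emit:
move_arm:
  rot:
    - [0,0,0]
    - [0,0,0]
    - [0,0,0]
    - [0,0,0]
    - [0,0,0]
    - [0,0,0]
    - [0,0,0]
    - [0,0,0]
    - [0,0,0]
    - [0,0,0]
    - [0,0,0]
    - [0,0,0]
  xyz:
    - [0,0,15]
    - [0,0,20]
    - [0,0,26]
    - [0,0,0]
    - [0,0,0]
    - [0,0,-10]
    - [0,0,-10]
    - [0,0,-8]
    - [0,0,-6]
    - [0,0,-6]
    - [0,0,-6]
    - [0,0,0]
  gripper: [0,0,0,0,0,0,0,0,0,0,0,0]

```text
time: 6.25
tcp_pos: [0.5772, -0.1976, 0.0798]
ee_rot: [[-0.19, 0.982, 0.0], [0.982, 0.19, -0.001], [-0.001, 0.0, -1.0]]
contact_force: [-0.8, -4.5, 6.3]
finger_gap: 0.0002
finger_force: 3.3
```

Emit:
move_arm:
  rot:
    - [0,0,0]
    - [0,0,0]
    - [0,0,0]
    - [0,0,0]
  xyz:
    - [0,0,-5]
    - [0,0,-5]
    - [0,0,-5]
    - [0,0,0]
  gripper: [0,0,0,0]

```text
time: 6.65
tcp_pos: [0.5772, -0.1972, 0.065]
ee_rot: [[-0.19, 0.982, 0.0], [0.982, 0.19, -0.0], [-0.0, 0.0, -1.0]]
contact_force: [-1.5, -2.5, 8.5]
finger_gap: -0.0001
finger_force: 4.2
```

```bash
cat >> h.py <<'E'
a=np.radians(10.919);A=np.array([[-np.sin(a),-np.cos(a)],[np.cos(a),-np.sin(a)]]);C=np.array([.5616,-.1156])
def look():
    s=env.snapshot("top");P=cloud(s);H,S,V=[x.astype(int) for x in cv2.split(cv2.cvtColor(s["image"],cv2.COLOR_BGR2HSV))]
    L=np.dstack([(P[...,:2]-C)@A,P[...,2]])*1e3
    box=lambda x0,x1,y0,y1,z0,z1:(L[...,0]>x0)&(L[...,0]<x1)&(abs(L[...,1]-(y0+y1)/2)<(y1-y0)/2)&(L[...,2]>z0)&(L[...,2]<z1)
    m=((H<6)|(H>174))&(S>150)&box(60,170,-40,40,105,140)
    print("red",m.sum(),L[m].mean(0).round(1) if m.any() else None)
    m=box(60,185,-15,15,50,90)&(H>8)&(H<22)&(S<125)&(V>180)
    if m.any(): print("handle x",m.sum(),np.percentile(L[m][:,0],[3,50,97]).round(1))
    st=env.read_state();print(np.round(st["tcp_pos"],4),np.round(st["contact_force"],1),st["time"])
    return s
E
python3 -c "from h import *;look()"
```

```text
red 1 [106.6  14.9 122.3]
[ 0.5772 -0.1971  0.0652] [-1.2 -2.2  8.2] 6.7
```

Emit:
move_arm:
  rot:
    - [0,0,0]
    - [0,0,0]
    - [0,0,0]
    - [0,0,0]
    - [0,0,0]
    - [0,0,0]
    - [0,0,0]
    - [0,0,0]
    - [0,0,0]
    - [0,0,0]
    - [0,0,0]
    - [0,0,0]
  xyz:
    - [0,0,15]
    - [0,0,20]
    - [0,0,26]
    - [0,0,0]
    - [0,0,0]
    - [0,0,-10]
    - [0,0,-10]
    - [0,0,-8]
    - [0,0,-6]
    - [0,0,-6]
    - [0,0,-6]
    - [0,0,0]
  gripper: [0,0,0,0,0,0,0,0,0,0,0,0]

```text
time: 7.9
tcp_pos: [0.5771, -0.1971, 0.0798]
ee_rot: [[-0.19, 0.982, 0.0], [0.982, 0.19, -0.0], [-0.0, 0.0, -1.0]]
contact_force: [-2.1, -2.5, 6.4]
finger_gap: -0.0002
finger_force: 2.9
```

Emit:
move_arm:
  rot:
    - [0,0,0]
    - [0,0,0]
    - [0,0,0]
  xyz:
    - [0,0,-4]
    - [0,0,-3]
    - [0,0,0]
  gripper: [0,0,0]

```text
time: 8.2
tcp_pos: [0.5772, -0.1972, 0.0736]
ee_rot: [[-0.19, 0.982, 0.001], [0.982, 0.19, -0.001], [-0.001, 0.001, -1.0]]
contact_force: [-1.6, -2.7, 9.3]
finger_gap: 0.0003
finger_force: 4.7
```

Emit:
move_arm:
  rot:
    - [0,0,0]
    - [0,0,0]
    - [0,0,0]
  xyz:
    - [0,0,-3]
    - [0,0,-2]
    - [0,0,0]
  gripper: [0,0,0]

```text
time: 8.5
tcp_pos: [0.5771, -0.197, 0.0686]
ee_rot: [[-0.19, 0.982, 0.001], [0.982, 0.19, -0.0], [-0.0, 0.001, -1.0]]
contact_force: [-1.9, -1.3, 8.7]
finger_gap: -0.0001
finger_force: 4.1
```

Emit:
move_arm:
  rot:
    - [0,0,0]
    - [0,0,0]
    - [0,0,0]
  xyz:
    - [0,0,-2]
    - [0,0,-2]
    - [0,0,0]
  gripper: [0,0,0]

```text
time: 8.8
tcp_pos: [0.577, -0.1967, 0.0647]
ee_rot: [[-0.19, 0.982, 0.0], [0.982, 0.19, 0.0], [0.0, 0.0, -1.0]]
contact_force: [-2.5, -0.1, 10.0]
finger_gap: -0.0001
finger_force: 4.7
```

Emit:
move_arm:
  rot:
    - [0,0,0]
    - [0,0,0]
    - [0,0,0]
    - [0,0,0]
    - [0,0,0]
    - [0,0,0]
    - [0,0,0]
    - [0,0,0]
    - [0,0,0]
    - [0,0,0]
    - [0,0,0]
    - [0,0,0]
  xyz:
    - [0,0,15]
    - [0,0,20]
    - [0,0,26]
    - [0,0,0]
    - [0,0,0]
    - [0,0,-10]
    - [0,0,-10]
    - [0,0,-8]
    - [0,0,-6]
    - [0,0,-4]
    - [0,0,-3]
    - [0,0,0]
  gripper: [0,0,0,0,0,0,0,0,0,0,0,0]

```text
time: 10.0
tcp_pos: [0.5769, -0.1968, 0.0839]
ee_rot: [[-0.19, 0.982, -0.0], [0.982, 0.19, 0.0], [0.0, -0.0, -1.0]]
contact_force: [-0.5, -1.1, 2.3]
finger_gap: 0.0002
finger_force: 1.0
```

Emit:
move_arm:
  rot:
    - [0,0,0]
    - [0,0,0]
    - [0,0,0]
  xyz:
    - [0,0,-2]
    - [0,0,-2]
    - [0,0,0]
  gripper: [0,0,0]

```text
time: 10.3
tcp_pos: [0.5771, -0.197, 0.0806]
ee_rot: [[-0.19, 0.982, 0.001], [0.982, 0.19, -0.0], [-0.0, 0.0, -1.0]]
contact_force: [-2.0, -2.5, 6.2]
finger_gap: -0.0001
finger_force: 3.0
```

Emit:
move_arm:
  rot:
    - [0,0,0]
    - [0,0,0]
    - [0,0,0]
  xyz:
    - [0,0,-2]
    - [0,0,-2]
    - [0,0,0]
  gripper: [0,0,0]

```text
time: 10.6
tcp_pos: [0.5772, -0.1972, 0.0771]
ee_rot: [[-0.19, 0.982, 0.001], [0.982, 0.19, -0.001], [-0.001, 0.001, -1.0]]
contact_force: [-2.6, -2.9, 10.8]
finger_gap: 0.0002
finger_force: 5.3
```

Emit:
move_arm:
  rot:
    - [0,0,0]
    - [0,0,0]
    - [0,0,0]
  xyz:
    - [0,0,-2]
    - [0,0,-1]
    - [0,0,0]
  gripper: [0,0,0]

```text
time: 10.9
tcp_pos: [0.5773, -0.1973, 0.0745]
ee_rot: [[-0.19, 0.982, 0.001], [0.982, 0.19, -0.001], [-0.001, 0.001, -1.0]]
contact_force: [-4.0, -2.4, 14.4]
finger_gap: -0.0002
finger_force: 6.9
```

Emit:
move_arm:
  rot:
    - [0,0,0]
    - [0,0,0]
    - [0,0,0]
  xyz:
    - [0,0,-2]
    - [0,0,-1]
    - [0,0,0]
  gripper: [0,0,0]

```text
time: 11.2
tcp_pos: [0.5773, -0.1973, 0.0718]
ee_rot: [[-0.19, 0.982, 0.002], [0.982, 0.19, -0.001], [-0.001, 0.001, -1.0]]
contact_force: [-4.4, -1.5, 16.3]
finger_gap: -0.0004
finger_force: 8.5
```

Emit:
move_arm:
  rot:
    - [0,0,0]
    - [0,0,0]
    - [0,0,0]
  xyz:
    - [0,0,1.5]
    - [0,0,0]
    - [0,0,0]
  gripper: [0,0,0]

```text
time: 11.5
tcp_pos: [0.5773, -0.1972, 0.0731]
ee_rot: [[-0.19, 0.982, 0.001], [0.982, 0.19, -0.001], [-0.001, 0.001, -1.0]]
contact_force: [-4.1, -3.6, 13.9]
finger_gap: -0.0002
finger_force: 6.7
```

Emit:
move_arm:
  rot:
    - [0,0,0]
    - [0,0,0]
    - [0,0,0]
    - [0,0,0]
    - [0,0,0]
    - [0,0,0]
    - [0,0,0]
    - [0,0,0]
  xyz:
    - [0,0,0]
    - [0,0,0]
    - [0,0,0]
    - [0,0,0]
    - [0,0,0]
    - [0,0,0]
    - [0,0,0]
    - [0,0,0]
  gripper: [0,0,0,0,0,0,0,0]

```text
time: 12.3
tcp_pos: [0.5773, -0.1972, 0.0731]
ee_rot: [[-0.19, 0.982, 0.001], [0.982, 0.19, -0.001], [-0.001, 0.001, -1.0]]
contact_force: [-3.0, -2.4, 13.2]
finger_gap: -0.0001
finger_force: 6.8
```

```bash
python3 - <<'E'
from h import *
s=look();cv2.imwrite("pics/t1.png",cv2.resize(s["image"][125:260,190:370],(800,600)))
E
```

```text
red 10 [119.1  13.5 119.5]
handle x 7 [153.7 162.4 168.8]
[ 0.5773 -0.1972  0.0731] [-3.8 -2.2 12.8] 12.35
```

View pics/t1.png

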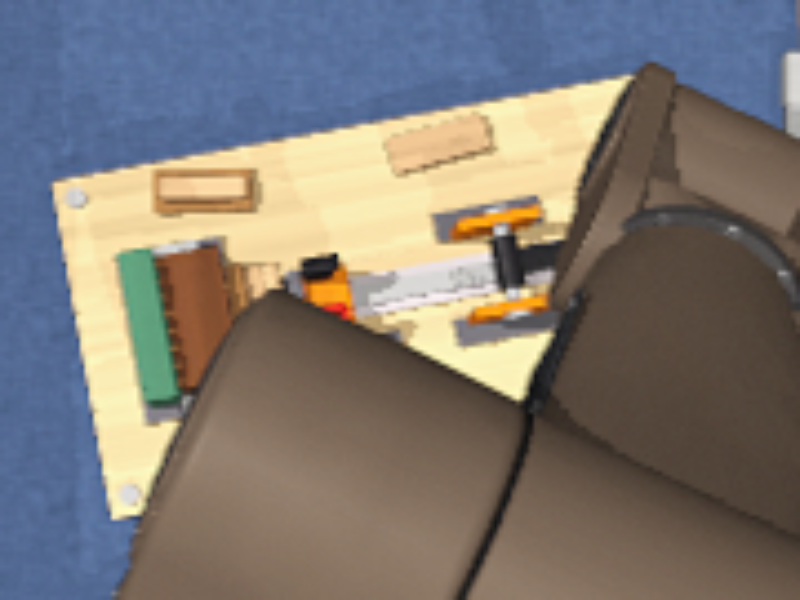

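The picture shows the handle foot tight against the dark block at ~(230,290), the jaw with black post knob at ~(320,265). Handle home; squeeze a moment longer, then let up and swing aside to look.

Emit:
move_arm:
  rot:
    - [0,0,0]
    - [0,0,0]
    - [0,0,0]
    - [0,0,0]
    - [0,0,0]
    - [0,0,0]
    - [0,0,0]
  xyz:
    - [0,0,-0.5]
    - [0,0,0]
    - [0,0,0]
    - [0,0,0]
    - [0,0,0]
    - [0,0,0]
    - [0,0,0]
  gripper: [0,0,0,0,0,0,0]

```text
time: 13.05
tcp_pos: [0.5773, -0.1972, 0.0727]
ee_rot: [[-0.19, 0.982, 0.001], [0.982, 0.19, -0.001], [-0.001, 0.001, -1.0]]
contact_force: [-4.7, -2.5, 14.5]
finger_gap: -0.0002
finger_force: 7.4
```

Emit:
move_arm:
  rot:
    - [0,0,0]
    - [0,0,0]
    - [0,0,0]
    - [0,0,0]
    - [0,0,0]
    - [0,0,0]
    - [0,0,0]
    - [0,0,0]
    - [0,0,0]
    - [0,0,0]
  xyz:
    - [0,0,10]
    - [0,0,20]
    - [0,0,30]
    - [0,0,40]
    - [0,0,40]
    - [-5,-40,0]
    - [-5,-40,0]
    - [-5,-40,0]
    - [-5,-40,0]
    - [0,0,0]
  gripper: [0,0,0,0,0,100,100,100,100,100]

```text
time: 14.05
tcp_pos: [0.556, -0.3609, 0.2107]
ee_rot: [[-0.186, 0.983, -0.0], [0.983, 0.186, -0.0], [-0.0, -0.0, -1.0]]
contact_force: [-1.2, 0.7, -0.8]
finger_gap: 0.0726
finger_force: 0.0
```

```bash
python3 - <<'E'
from h import *
s=look();cv2.imwrite("pics/t2.png",cv2.resize(s["image"][125:260,190:370],(800,600)))
E
```

```text
red 34 [122.   17.9 118.7]
handle x 63 [152.2 160.7 169.6]
[ 0.5563 -0.3587  0.2106] [ 0.2  0.7 -0.4] 14.1
```

View pics/t2.png

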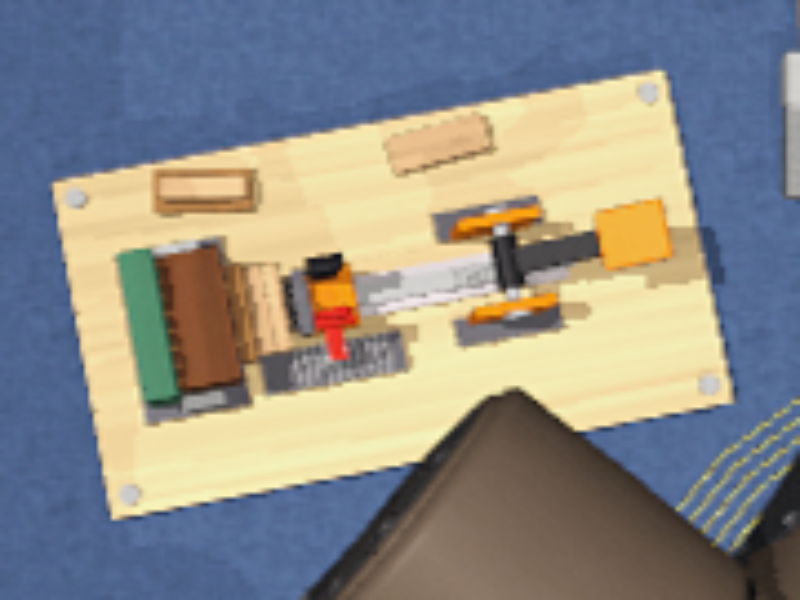

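The top view shows the pad let up at ~(635,235), the jaw's black knob at ~(322,265), red lever at ~(335,320), and handle home against the block. Jaw is 27 mm out; grip point ≈ (0.544, 0.005).

Emit:
move_arm:
  rot:
    - [0,0,0]
    - [0,0,0]
    - [0,0,0]
    - [0,0,0]
    - [0,0,0]
    - [0,0,0]
    - [0,0,0]
    - [0,0,0]
    - [0,0,0]
    - [0,0,0]
  xyz:
    - [-1.5,45,0]
    - [-1.5,45,0]
    - [-1.5,45,0]
    - [-1.5,45,0]
    - [-1.5,45,0]
    - [-1.5,45,0]
    - [-1.5,45,0]
    - [-1.5,45,0]
    - [0,0,0]
    - [0,0,0]
  gripper: [100,100,100,100,100,100,100,100,100,100]

```text
time: 15.1
tcp_pos: [0.5446, 0.0049, 0.2114]
ee_rot: [[-0.193, 0.981, 0.0], [0.981, 0.193, 0.0], [0.0, 0.0, -1.0]]
contact_force: [0.2, 0.2, -0.8]
finger_gap: 0.0851
finger_force: 0.0
```

Emit:
move_arm:
  rot:
    - [0,0,0]
    - [0,0,0]
    - [0,0,0]
    - [0,0,0]
    - [0,0,0]
    - [0,0,0]
  xyz:
    - [-0.5,0,-30]
    - [0,0,-30]
    - [0,0,-30]
    - [0,0,-20]
    - [0,0,-10]
    - [0,0,0]
  gripper: [100,100,100,100,100,100]

```text
time: 15.7
tcp_pos: [0.5441, 0.0026, 0.0904]
ee_rot: [[-0.189, 0.982, -0.002], [0.982, 0.189, 0.0], [0.001, -0.002, -1.0]]
contact_force: [0.4, 0.6, 0.3]
finger_gap: 0.0852
finger_force: 0.0
```

```bash
python3 - <<'E'
from h import *
s=env.snapshot("side");print(np.round(env.read_state()["contact_force"],1),np.round(env.read_state()["tcp_pos"],4))
cv2.imwrite("pics/s2.png",cv2.resize(s["image"][130:240,190:300],(600,600),interpolation=cv2.INTER_CUBIC))
E
```

```text
[-0.7 -0.2  0.4] [0.5446 0.0027 0.0914]
```

View pics/s2.png

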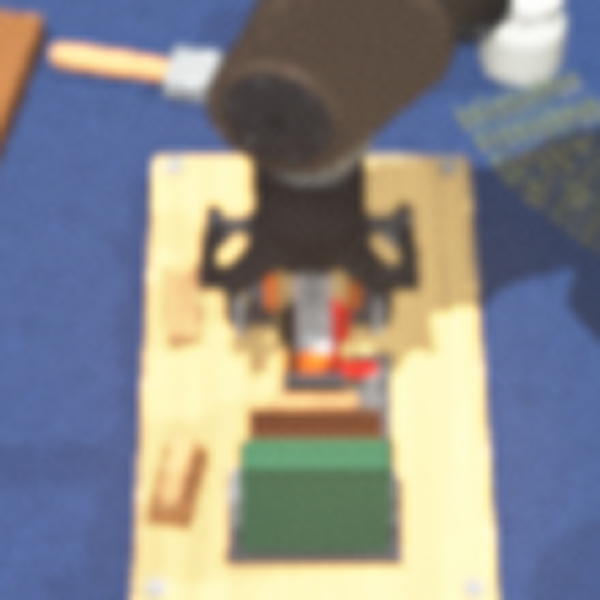

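The fingers at ~(240,310) and ~(378,310) straddle the black post (288,320) and the red lever (340,320). Close.

Emit:
move_arm:
  rot:
    - [0,0,0]
    - [0,0,0]
    - [0,0,0]
    - [0,0,0]
    - [0,0,0]
    - [0,0,0]
    - [0,0,0]
    - [0,0,0]
  xyz:
    - [0,2,-1]
    - [0,0,0]
    - [0,0,0]
    - [0,0,0]
    - [0,0,0]
    - [0,0,0]
    - [0,0,0]
    - [0,0,0]
  gripper: [80,60,52,46,42,40,40,40]

```text
time: 16.55
tcp_pos: [0.5458, 0.0053, 0.0912]
ee_rot: [[-0.19, 0.982, 0.004], [0.982, 0.19, -0.0], [-0.001, 0.003, -1.0]]
contact_force: [2.4, 2.9, 6.2]
finger_gap: 0.0342
finger_force: 21.7
```

Emit:
move_arm:
  rot:
    - [0,0,0]
    - [0,0,0]
    - [0,0,0]
    - [0,0,0]
    - [0,0,0]
    - [0,0,0]
    - [0,0,0]
    - [0,0,0]
    - [0,0,0]
    - [0,0,0]
  xyz:
    - [0,0,0]
    - [0,0,0]
    - [0.2,-1,0]
    - [0.4,-2,0]
    - [0.8,-4,0]
    - [0.8,-4,0]
    - [0.8,-4,0]
    - [0.8,-4,0]
    - [0.6,-3,0]
    - [0,0,0]
  gripper: [36,36,36,36,36,36,36,36,36,36]

```text
time: 17.55
tcp_pos: [0.5511, -0.0171, 0.0915]
ee_rot: [[-0.19, 0.982, 0.006], [0.982, 0.19, -0.0], [-0.001, 0.005, -1.0]]
contact_force: [6.5, 1.4, 7.3]
finger_gap: 0.0316
finger_force: 51.3
```

Emit:
move_arm:
  rot:
    - [0,0,0]
    - [0,0,0]
    - [0,0,0]
    - [0,0,0]
  xyz:
    - [0.4,-2,0]
    - [0.4,-2,0]
    - [0.2,-1,0]
    - [0,0,0]
  gripper: [36,36,36,36]

```text
time: 17.95
tcp_pos: [0.552, -0.0217, 0.0915]
ee_rot: [[-0.19, 0.982, 0.005], [0.982, 0.19, -0.0], [-0.001, 0.005, -1.0]]
contact_force: [6.2, 4.9, 6.5]
finger_gap: 0.0316
finger_force: 51.3
```

Emit:
move_arm:
  rot:
    - [0,0,0]
    - [0,0,0]
    - [0,0,0]
  xyz:
    - [0.2,-1,0]
    - [0.2,-1,0]
    - [0,0,0]
  gripper: [36,36,36]

```text
time: 18.25
tcp_pos: [0.552, -0.0219, 0.0915]
ee_rot: [[-0.19, 0.982, 0.004], [0.982, 0.19, 0.002], [0.001, 0.005, -1.0]]
contact_force: [5.8, 19.6, 9.2]
finger_gap: 0.0316
finger_force: 52.1
```

Emit:
move_arm:
  rot:
    - [0,0,0]
    - [0,0,0]
    - [0,0,0]
    - [0,0,0]
    - [0,0,0]
    - [0,0,0]
    - [0,0,0]
    - [0,0,0]
    - [0,0,0]
    - [0,0,0]
    - [0,0,0]
    - [0,0,0]
  xyz:
    - [-0.2,1,0]
    - [0,0,0]
    - [0,0,0]
    - [0,0,0]
    - [0,0,0]
    - [0,0,0]
    - [0,0,20]
    - [0,0,40]
    - [0,0,40]
    - [0,-20,10]
    - [0,-40,0]
    - [0,-40,0]
  gripper: [36,45,60,80,100,100,100,100,100,100,100,100]

```text
time: 19.45
tcp_pos: [0.5503, -0.1237, 0.2011]
ee_rot: [[-0.191, 0.982, 0.002], [0.982, 0.191, -0.001], [-0.001, 0.002, -1.0]]
contact_force: [0.4, 0.0, -0.2]
finger_gap: 0.0851
finger_force: 0.0
```

Emit:
move_arm:
  rot:
    - [0,0,0]
    - [0,0,0]
    - [0,0,0]
    - [0,0,0]
    - [0,0,0]
    - [0,0,0]
    - [0,0,0]
    - [0,0,0]
  xyz:
    - [0,-40,0]
    - [0,-40,0]
    - [0,-40,0]
    - [0,-40,0]
    - [0,-40,0]
    - [0,-40,0]
    - [0,0,0]
    - [0,0,0]
  gripper: [100,100,100,100,100,100,100,100]

```text
time: 20.25
tcp_pos: [0.5497, -0.3635, 0.1998]
ee_rot: [[-0.188, 0.982, -0.0], [0.982, 0.188, 0.001], [0.001, -0.0, -1.0]]
contact_force: [0.3, 0.2, 0.0]
finger_gap: 0.0855
finger_force: 0.0
```

```bash
python3 - <<'E'
from h import *
s=look();cv2.imwrite("pics/t3.png",cv2.resize(s["image"][125:260,190:370],(800,600)))
E
```

```text
red 35 [ 94.7  16.5 119. ]
handle x 60 [153.  161.2 169.6]
[ 0.5499 -0.3626  0.2   ] [-0.  -0.7 -0.1] 20.3
```

View pics/t3.png

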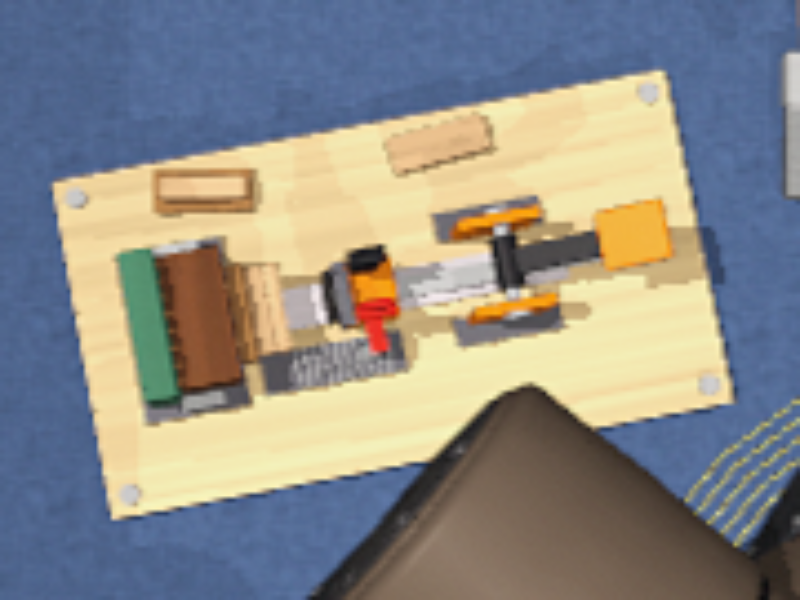

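The jaw is fully back (red lever at ~(378,315), 94.7 mm as at the start), the handle is still home at ~(262,305), the trigger is up and nothing else has moved.

```bash
python3 -c "from rig import env;print(env.hand_in())"
```

```text
the job is handed in; nothing more can be done
None
```

The job is done and handed in at about 20 s: the handle is home, the squeeze was held at about 14 N (brief peak about 17 N), and the jaw was released, slid fully back and let go.

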